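Nudge a cover plate home in a corner nest

ROBOT

A 6-joint arm with a two-finger parallel gripper is mounted at the origin on a cart in front of the work surface, level with it; the furniture and walls round the work are solid. World frame = base frame: x ahead of the robot, y to its left, z up, the work surface at z = 0. Lengths are in m, angles in rad, forces in N, time in s.
With the tool pointing down it reaches from about 0.35 to 0.925 m from the base axis. Payload 6.4 kg.
Tool frame: the origin (TCP) lies midway between the tips of the shut fingers; the grasp point (between the pads) lies 19 mm behind it; z points along the fingers, y is the line along which they close (so a half turn about z gives the same grasp; the last joint's range is limited). The gripper opens to 94 mm and grips with 3 to 60 N. Pads are 16 mm wide; open, the fingers measure 119 mm over their backs; the gripper's body (75 mm by 177 mm) begins 78 mm behind the grasp point.
Start: joints at [1.06, 0.245, 1.558, -0, 1.339, -0.174], TCP at [0.215, 0.613, 0.205] pointing down, gripper open.
Joint ranges: [-3.13, 3.13], [-1.02, 2.26], [0.13, 2.54], [-0.95, 4.09], [0.21, 2.88], [-2.74, 2.74]. Speed limits (rad/s): [2.57, 2.57, 3.14, 3.14, 3.14, 3.14].

INTERFACE

Orientations are given as a rotation vector (axis times angle).
In Python, from cell import state, viewer, job_done gives the robot as it stands.
- The arm moves only by the tool play_rows, never from a script. Its argument "steps" is a list of rows, each a list of 7 numbers: the opening, from 0 (shut) to 1 (fully open), then the shift along the tool's x, y, z in a scale on which 1.0 is 400 mm, then the turn, a rotation vector about the tool's x, y, z in a scale on which 1.0 is pi rad. A call has 1 to 12 rows; each row is the pose to reach, as a shift and turn from the pose commanded when the call began, along the tool's axes at that moment; what a row does not reach only later rows make up. A row lasts 1/8 s, in which the tool goes at most 62.5 mm and 10.7 degrees, less where a joint would pass 70% of its speed; a pose out of reach is approached as far as the arm can. A call with a gripper value outside its range is refused whole. The fingers move at their own pace and stop on an object; "grip_force" is the grip in N (left out, the last holds). Time passes only in rows, so rows that repeat a pose let the fingers close. It gives the time, the measured TCP pose, the force, the opening and the grip force at its end, in the units of the state.
- state(): the state, without advancing time (a new reading comes with each control period).
- viewer.camera(name): name is "scene" or "side" or "wrist"; returns the picture (420x560x3 uint8, red, green, blue); there is no depth.
- viewer.camera_model(name): a dict with "camera_matrix" (3x3 intrinsics, pixels), "eye" and "attitude" of the camera in the world; the wrist camera has in their place "hand_eye" (4x4, takes a point from camera to tool coordinates, whose origin is the TCP and whose axes are the flange's). Camera axes: x right, y down, z forward; pixel columns grow to the right and rows downward; lengths in m; the calibration is good to about 2 mm. A picture is of the moment at which its call begins: read the wrist's pose just before it. camera_model takes no time and is no camera call.
- job_done(): hands the job in; it is judged then, once.
Trained networks look in the newest picture that a camera, given by its name, has taken for a name from the list of things; names that differ only in an ending like _2 or _b are one class to them, and where a whole thing is asked for, a point or a joint stands for the part that bears it (a point fixed in the world has none). Each returns a list of dicts, best first, with "p" (0 to 1); they miss things now and then, are a little off and sometimes report something else, mostly with a low value. They report only what shows in the picture. A call takes as long as a camera call. They do not tell look-alikes from the thing itself.
- viewer.find_in(camera, name): "position" ([column, row] in pixels, amid what is visible of it).
- viewer.pinpoint(camera, name): "position" ([column, row] in pixels: a listed point, or the origin of a listed thing).
The state is a dict: "t": time; "joint_pos": joint angles; "qd": joint speeds; "tau": joint torques, N m; "eef_pos": TCP position; "orientation": TCP orientation; "ft_force": force on the tool from outside, world axes, zero at the start; "torque": the same for the moment, N m; "grip_width": finger opening in m; "gripper_force": force on a finger pad.
Only numpy, scipy, OpenCV 4.12 (cv2) and the standard library are available. Lean on these libraries where they do the work, as an engineer would, in place of code of your own. Each camera call takes 0.05 s, during which the arm holds its last target. There are 200 camera calls.

TASK

Pick up the orange-handled nudging tool and, with its white foot, slide the blue cover plate across the nest until it touches the far fence and the right-hand fence squarely, with no gap along either edge. Keep the plate flat on the nest and touch it only with the tool, never with the gripper. Then stand the tool upright on the bench again, off the nest, and leave the casting, the rubber stopper and the tape roll where they are.

Things in the scene. Friction and masses are not known exactly. Their poses are not given: they have to be found in the camera images.
- nest: Fixed grey base 120x120x10 mm with two dark steel fences on top, 12 mm wide, rising to 20 mm above the bench, that make a square corner. Near and left sides are open. Origin on the bench; base spans x -60..60, y -55..65 mm. x points to the far fence (inner face x=45, from y=-31 to 57), y points left, away from the right-hand fence (inner face y=-38, from x=-48 to 38). Turned up to 0.45 rad.
- nest_corner (a point): The inner corner where the two fence faces would meet, at the height of the base's top (10 mm above the bench), on which the plate slides. Axes as nest: the far fence's face is x = 0, the right-hand fence's is y = 0; the free area lies at negative x, positive y.
- plate: Flat blue cover plate with holes, 48 mm along x, 64 along y, 8 thick, about 0.12 kg; slides with about 1 N. Origin: centre of its underside. Starts flat on the nest, 7 to 30 mm short of each fence, turned up to 0.22 rad from square. Home: long edge on the far fence, short edge on the right-hand one, origin at x -24, y 32 mm from nest_corner in its axes, x axes parallel.
- plate_corner (a point): The plate's far right corner on its underside, +24, -32 mm from its origin.
- plate_left (a point): The plate's far left corner on its underside, +24, +32 mm from its origin.
- plate_near (a point): The plate's near right corner on its underside, -24, -32 mm from its origin.
- nudger: Nudging tool, 0.12 kg, 94 mm high, standing free and upright on the bench: round white foot 36 mm in diameter, 14 mm high, steel neck, orange handle of 20x20 mm square section from 22 to 92 mm above its underside (grip across two flats; 40 N is fine). Origin: centre of the foot's underside; z up the handle, x and y square to its flats.
- leak_tester: Obstacle, fixed: white bench instrument with a carrying handle on top, about 360 mm along x, 260 mm along y and 250 mm high, right of the work. Origin: on the bench under its middle. The arm may have to swing over or round it between their start and the work.
- housing_4: Bystander: light grey die-cast casting with a spigot, 44 x 65 x 36 mm. Origin: centre of its underside.
- stopper_1: Bystander: red tapered rubber stopper, 31 mm in diameter, 34 mm high. Origin: centre of its underside.
- ptfe_tape: Bystander: white roll of thread tape lying flat, 49 mm in diameter, 13 mm high. Origin: centre of its underside.
Not all that is in view belongs to the job. Of the things that look like the plate, the larger one is meant. There is more than one size of the nudger; the job needs the smaller.

How it is judged:
By the outcome, as a careful person would: the job done as asked, in the order asked, and still so for the second after the job is handed in, with the robot touching nothing.
It also fails if it takes over 72 s, if anything falls off the work surface, if the arm or the gripper's body presses on something with over 40 N, if the wrist force passes 120 N, or if a joint passes its speed limit or range.

## Working session

There is one attempt and no reset: what is moved stays moved. The work goes in short steps, Python scripts to look and compute and a tool call to move; the robot and the scene stay as the last step left them, time stands still between calls to the robot, and variables do not carry over. Pictures are saved under pics/ and viewed, at most 13 in all, crops included, and the job is handed in when it is done.

Besides the shell and the picture viewer there is one more tool, called by a JSON object that holds its "api" and its "payload", one argument or row to a line. play_rows: Moves the arm, as the interface text tells. Its arguments: {"type":"object","properties":{"steps":{"type":"array","items":{"type":"array","items":{"type":"number"}}},"grip_force":{"type":"number"}},"required":["steps"]}

```bash
mkdir -p pics; cat > h.py <<'E'
from cell import state, viewer, job_done
import numpy as np, cv2
from scipy.spatial.transform import Rotation as R
def att(a):
    a=np.array(a,float)
    return a if a.shape==(3,3) else (R.from_rotvec(a).as_matrix() if a.size==3 else R.from_quat(a).as_matrix())
def cam(n,s=None):
    m=viewer.camera_model(n);K=np.array(m["camera_matrix"])
    if n=="wrist":
        s=s or state();T=np.eye(4);T[:3,:3]=R.from_rotvec(s["orientation"]).as_matrix();T[:3,3]=s["eef_pos"]
        T=T@np.array(m["hand_eye"]);return K,T[:3,:3],T[:3,3]
    return K,att(m["attitude"]),np.array(m["eye"])
def ray(c,px):
    K,A,e=c;return e,A@np.linalg.solve(K,[px[0],px[1],1.])
def onz(c,px,z):
    e,d=ray(c,px);return e+d*(z-e[2])/d[2]
def proj(c,P):
    K,A,e=c;q=K@(A.T@(np.array(P)-e));return q[:2]/q[2]
def tri(*rs):
    M=0;b=0
    for e,d in rs:
        d=d/np.linalg.norm(d);P=np.eye(3)-np.outer(d,d);M=M+P;b=b+P@e
    return np.linalg.solve(M,b)
def shot(n,f):
    im=viewer.camera(n);cv2.imwrite("pics/"+f,im[:,:,::-1]);return im
E
python3 - <<'E'
from h import *
np.set_printoptions(precision=3,suppress=True)
print(state());
for n in("scene","side","wrist"):
    print(n,viewer.camera_model(n)); 
a=shot("scene","a.png");b=shot("side","b.png")
for n in("scene","side"):
  for o in("nudger","plate","nest_corner","plate_corner","plate_left","plate_near","nest","housing_4","stopper_1","ptfe_tape","leak_tester"):
    print(n,o,[(np.round(r["position"],1).tolist(),round(r["p"],2)) for r in viewer.pinpoint(n,o)][:4])
E
```

```text
{'t': 0.0, 'joint_pos': array([ 1.06 ,  0.246,  1.559, -0.   ,  1.339, -0.174]), 'qd': array([-0.   ,  0.002, -0.001,  0.   ,  0.001,  0.001]), 'tau': array([  0.001, -41.582, -31.461,   0.069,   0.033,  -0.   ]), 'eef_pos': array([0.215, 0.613, 0.204]), 'orientation': array([-0.526, -3.097,  0.003]), 'ft_force': array([-0.937,  0.413,  0.193]), 'torque': array([ 0.021, -0.064, -0.05 ]), 'gripper_force': 0.0, 'grip_width': 0.09445964584350386}
scene {'camera_matrix': array([[383.321,   0.   , 286.611],
       [  0.   , 383.321, 206.259],
       [  0.   ,   0.   ,   1.   ]]), 'eye': array([-0.026, -0.153,  0.67 ]), 'attitude': array([-2.101,  1.07 , -0.477])}
side {'camera_matrix': array([[450.423,   0.   , 279.898],
       [  0.   , 450.423, 208.062],
       [  0.   ,   0.   ,   1.   ]]), 'eye': array([ 0.523, -0.356,  0.859]), 'attitude': array([-2.515, -0.012, -0.003])}
wrist {'camera_matrix': array([[322.362,   0.   , 279.534],
       [  0.   , 322.362, 209.375],
       [  0.   ,   0.   ,   1.   ]]), 'hand_eye': array([[-0.   , -0.964, -0.265,  0.077],
       [ 1.   ,  0.   , -0.0
[... 478 characters left out ...]
0.68)]
scene nest [([302.5, 199.4], 0.67)]
scene housing_4 [([185.0, 217.6], 0.73), ([247.3, 173.8], 0.4)]
scene stopper_1 [([191.1, 176.0], 0.43)]
scene ptfe_tape []
scene leak_tester []
side nudger [([281.0, 148.7], 0.79), ([318.9, 127.1], 0.58)]
side plate [([314.7, 207.1], 0.68)]
side nest_corner [([333.8, 228.2], 0.61)]
side plate_corner [([261.7, 211.8], 0.71), ([329.0, 216.8], 0.56)]
side plate_left [([237.2, 208.2], 0.62), ([327.0, 196.9], 0.57)]
side plate_near [([306.1, 214.8], 0.88), ([254.6, 223.1], 0.43), ([313.9, 207.6], 0.41)]
side nest [([315.0, 210.5], 0.66)]
side housing_4 []
side stopper_1 [([278.3, 123.6], 0.61)]
side ptfe_tape [([320.4, 149.7], 0.79)]
side leak_tester []
```

View pics/a.png

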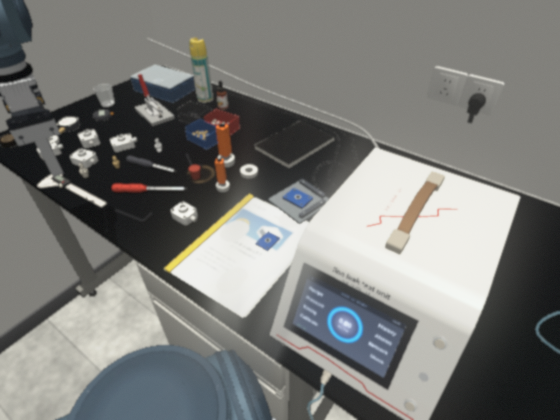

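View pics/b.png

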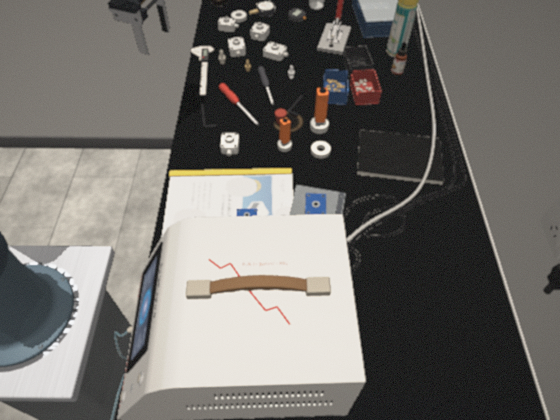

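The scene view shows two orange tools: small at about (221,175) and large at (225,145). Two blue plates: on the nest at (299,197), and a smaller one on the paper at (267,240). The side view shows the small nudger at (285,130) and the large one at (321,110). I choose the short tool and the plate on the nest.

```bash
python3 - <<'E'
from h import *
np.set_printoptions(precision=4,suppress=True)
S=cam("scene");D=cam("side")
for n,a,b in(("small foot",(222.5,186),(285,146)),("small top",(221,159),(284.5,117)),("big foot",(226,159),(320,126)),("stopper",(194,170),(280,114)),("tape",(249,171),(320.5,149.5)),("corner",(325.9,197.8),(333.8,228.2)),("plate",(299,197),(316,204))):
    print(n,tri(ray(S,a),ray(D,b)),onz(S,a,0)[:2],onz(D,b,0)[:2])
for o,a in (("housing",(185,214)),("nestc",(325.9,197.8)),("pc",(313.8,199.9)),("pl",(292.9,186.8)),("pn",(300.6,211)),):print(o,onz(S,a,.01))
a=cv2.imread("pics/a.png")[110:260,160:360];b=cv2.imread("pics/b.png")[80:230,200:400]
cv2.imwrite("pics/c.png",np.vstack([cv2.resize(x,None,fx=2.6,fy=2,interpolation=2) for x in(a,b)]) if 0 else np.hstack([cv2.resize(x,(400,300),interpolation=2) for x in(a,b)]))
E
```

```text
small foot [ 0.5349  0.468  -0.0005] [0.5352 0.4692] [0.5348 0.4658]
small top [0.5321 0.4599 0.1005] [0.6268 0.5607] [0.5333 0.5753]
big foot [0.6293 0.5401 0.0046] [0.6357 0.5486] [0.6297 0.5413]
stopper [0.5209 0.5609 0.0234] [0.5404 0.586 ] [0.5209 0.5872]
tape [0.6266 0.4505 0.0042] [0.6308 0.4544] [0.6271 0.4544]
corner [0.6447 0.2026 0.0148] [0.6612 0.2128] [0.6464 0.2101]
plate [0.6066 0.2639 0.0166] [0.6215 0.2726] [0.6085 0.2782]
housing [0.3901 0.4596 0.01  ]
nestc [0.6509 0.2074 0.01  ]
pc [0.6251 0.2285 0.01  ]
pl [0.6369 0.3035 0.01  ]
pn [0.5698 0.2323 0.01  ]
```

View pics/c.png

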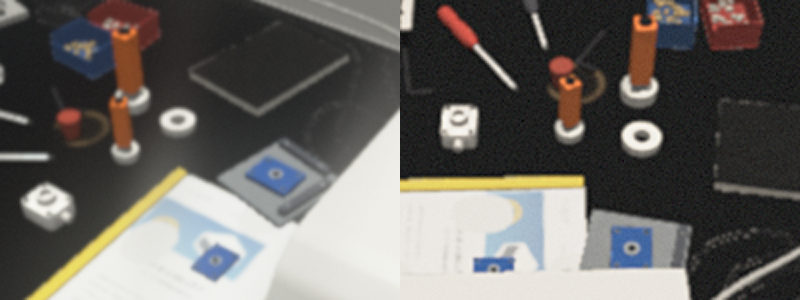

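```bash
cat >> h.py <<'E'
def pose(xyz,yaw):
    """tool down; yaw = world direction angle of tool y axis"""
    c,s=np.cos(yaw),np.sin(yaw);y=np.array([c,s,0]);z=np.array([0,0,-1.])
    T=np.eye(4);T[:3,:3]=np.c_[np.cross(y,z),y,z];T[:3,3]=xyz;return T
def now(s=None):
    s=s or state();T=np.eye(4);T[:3,:3]=R.from_rotvec(s["orientation"]).as_matrix();T[:3,3]=s["eef_pos"];return T
def delta(T0,T1):
    D=np.linalg.inv(T0)@T1;return np.round(np.r_[D[:3,3],R.from_matrix(D[:3,:3]).as_rotvec()],4)
E
python3 - <<'E'
from h import *
np.set_printoptions(precision=4,suppress=True)
S=cam("scene");D=cam("side")
for p in((375,152),(305,237),(517,207),(440,330)):print("tester",onz(S,p,.25))
for p in((347,216),(165,219),(362,378)):print("tester side",onz(D,p,.25))
print(now());print(delta(now(),pose((.47,.44,.2),2.8)))
y=now()[:2,1];print(np.arctan2(y[1],y[0]))
E
```

```text
tester [0.5761 0.0705 0.25  ]
tester [0.31   0.0544 0.25  ]
tester [ 0.5693 -0.1875  0.25  ]
tester [ 0.2789 -0.1623  0.25  ]
tester side [0.6339 0.0696 0.25  ]
tester side [0.3353 0.0602 0.25  ]
tester side [ 0.6329 -0.1894  0.25  ]
[[-0.9438  0.3305  0.      0.2148]
 [ 0.3305  0.9438  0.      0.6135]
 [-0.      0.     -1.      0.2055]
 [ 0.      0.      0.      1.    ]]
[-0.2982 -0.0794  0.0055  0.      0.     -1.566 ]
1.2340067248828037
```

Units first: shifts go in shares of 400 mm and turns go in shares of pi rad. So -0.3 m / 0.4 = -0.75, -0.25 m / 0.4 = -0.625.

{"api": "play_rows", "payload": {
  "steps": [
    [1, -0.125, -0.0325, 0, 0, 0, 0],
    [1, -0.25, -0.065, 0, 0, 0, 0],
    [1, -0.375, -0.1, 0, 0, 0, 0],
    [1, -0.5, -0.1325, 0, 0, 0, 0],
    [1, -0.625, -0.165, 0, 0, 0, 0],
    [1, -0.75, -0.2, 0, 0, 0, 0],
    [1, -0.75, -0.2, 0, 0, 0, 0],
    [1, -0.75, -0.2, 0, 0, 0, 0]
  ]
}}

```text
t: 2.2
eef_pos: [0.4711, 0.439, 0.2054]
orientation: [-0.527, -3.097, -0.0]
ft_force: [-0.2, -0.6, -0.6]
grip_width: 0.0941
gripper_force: 0.0
```

```bash
python3 - <<'E'
from h import *
np.set_printoptions(precision=4,suppress=True)
s=state();print(s["eef_pos"],s["qd"]);C=cam("wrist",s);shot("wrist","d.png")
for p in((.535,.468,0),(.535,.468,.092),(.63,.54,0)):print(proj(C,p))
print(viewer.pinpoint("wrist","nudger"))
E
```

```text
[0.4711 0.439  0.2054] [ 0.0239 -0.0054  0.006  -0.001  -0.0025 -0.0015]
[318.6248 226.3947]
[329.4088 255.9684]
[392.854  274.1522]
[{'position': [314.1, 225.6], 'p': 0.81}, {'position': [389.1, 267.5], 'p': 0.58}]
```

View pics/d.png

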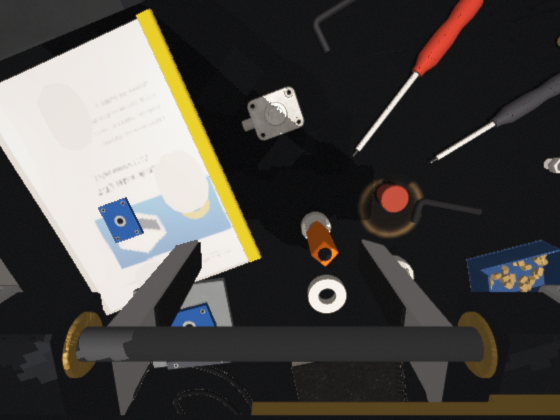

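The wrist view shows the small tool with its foot at (315,224) and its top at (325,253). The large one is behind the right finger at (400,270), the tape at (327,294), the stopper at (394,198), the casting at (276,113) and the nest near (190,320).

```bash
python3 - <<'E'
from h import *
im=cv2.imread("pics/d.png")[200:280,290:360];cv2.imwrite("pics/e.png",cv2.resize(im,None,fx=7,fy=7,interpolation=cv2.INTER_CUBIC))
E
```

```text
(no output)
```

View pics/e.png

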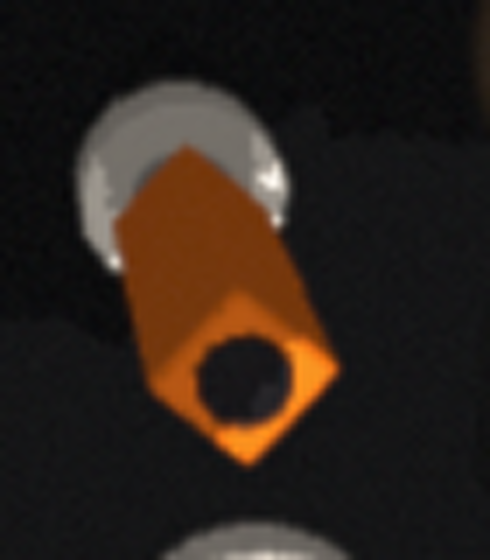

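```bash
python3 - <<'E'
from h import *
np.set_printoptions(precision=4,suppress=True)
s=state();C=cam("wrist",s);S=cam("scene")
P=np.array([onz(C,(290+u/7,200+v/7),.092) for u,v in((240,292),(340,368),(248,466),(150,385))])
print(P);print(P.mean(0),[np.linalg.norm(P[i]-P[i-1]) for i in range(4)],[np.degrees(np.arctan2(*(P[i]-P[i-1])[1::-1])) for i in range(4)])
# triangulated top
print("tri top",tri(ray(C,(324.9,254)),ray(S,(221,159.))),"foot",onz(C,(290+183/7,200+185/7),.012))
# yaw candidates
y0=1.2344
for o in("nest_corner","plate_corner","plate_left","plate_near","plate"):
  print(o,[(onz(C,r["position"],.01)[:2],round(r["p"],2)) for r in viewer.pinpoint("wrist",o)][:3])
E
```

```text
[[0.5184 0.4684 0.092 ]
 [0.5338 0.4782 0.092 ]
 [0.5439 0.4617 0.092 ]
 [0.5275 0.4524 0.092 ]]
[0.5309 0.4652 0.092 ] [np.float64(0.01844518221787146), np.float64(0.018325882882457914), np.float64(0.019368542051025665), np.float64(0.018837642926818537)] [np.float64(119.74615043547287), np.float64(32.57908813602255), np.float64(-58.67352298142541), np.float64(-150.28504202649316)]
tri top [0.5345 0.4639 0.0909] foot [0.5291 0.4657 0.012 ]
nest_corner [(array([0.6451, 0.2097]), 0.62)]
plate_corner [(array([0.4638, 0.2651]), 0.58)]
plate_left [(array([0.6348, 0.2985]), 0.59), (array([0.4224, 0.2606]), 0.59)]
plate_near [(array([0.5757, 0.238 ]), 0.94), (array([0.4704, 0.2307]), 0.68)]
plate [(array([0.6041, 0.263 ]), 0.76), (array([0.4434, 0.2461]), 0.7)]
```

```bash
python3 - <<'E'
from h import *
np.set_printoptions(precision=4,suppress=True)
print(delta(now(),pose((.531,.465,.205),np.radians(30.8))))
E
```

```text
[-0.0483  0.0439  0.0005  0.0001 -0.      0.6976]
```

Scaled: -0.0483 m / 0.4 = -0.1208, 0.0439 m / 0.4 = 0.1098, 0.6976 rad / 3.1416 = 0.2221.

{"api": "play_rows", "payload": {
  "steps": [
    [0.7, -0.04, 0.0375, 0, 0, 0, 0.0541],
    [0.7, -0.08, 0.075, 0, 0, 0, 0.1082],
    [0.7, -0.1208, 0.1098, 0, 0, 0, 0.1655],
    [0.7, -0.1208, 0.1098, 0, 0, 0, 0.2221],
    [0.7, -0.1208, 0.1098, 0, 0, 0, 0.2221],
    [0.7, -0.1208, 0.1098, 0, 0, 0, 0.2221]
  ]
}}

```text
t: 3.3
eef_pos: [0.5312, 0.4645, 0.2055]
orientation: [-1.549, -2.733, 0.0]
ft_force: [-0.4, -0.2, 0.2]
grip_width: 0.0654
gripper_force: 0.0
```

```bash
python3 - <<'E'
from h import *
np.set_printoptions(precision=4,suppress=True)
s=state();print(s["eef_pos"],s["qd"]);C=cam("wrist",s);im=shot("wrist","f.png")
hsv=cv2.cvtColor(im,cv2.COLOR_RGB2HSV)
m=cv2.inRange(hsv,(5,150,60),(20,255,255));n,l,st,c=cv2.connectedComponentsWithStats(m)
print([(st[i],c[i]) for i in range(1,n) if st[i][4]>100]);print(proj(C,(.531,.465,.092)),proj(C,(.531,.465,.022)))
x,y=proj(C,(.531,.465,.092)).astype(int)
cv2.imwrite("pics/g.png",cv2.resize(cv2.cvtColor(im,4)[y-60:y+40,x-60:x+60],None,fx=5,fy=5,interpolation=cv2.INTER_CUBIC));print(x,y)
E
```

```text
[0.5312 0.4645 0.2055] [-0.0007 -0.0015  0.0013  0.0005 -0.0011  0.0092]
[(array([302,  96,  29,  24, 239], dtype=int32), array([315.5356, 107.7782])), (array([ 371,  165,   72,   54, 1714], dtype=int32), array([403.8641, 188.8401])), (array([269, 183,  22,  34, 528], dtype=int32), array([279.5833, 198.108 ])), (array([126, 312,  29,  66, 839], dtype=int32), array([136.8141, 345.0155])), (array([406, 312,  28,  66, 832], dtype=int32), array([422.2668, 345.3101])), (array([ 183,  395,  365,   20, 5327], dtype=int32), array([380.1607, 406.7017]))]
[280.1759 204.9462] [280.1685 189.5299]
280 204
```

View pics/g.png

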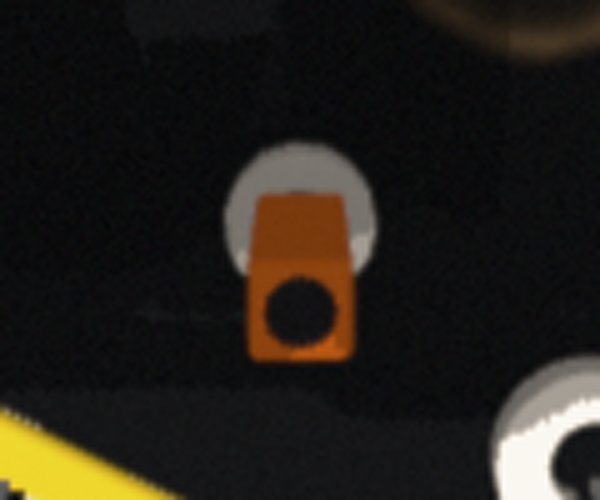

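The tool is square to the fingers, with its top at (280,206) against a predicted (280,205). Descending.

Scaled: 0.16 m / 0.4 = 0.4, 0.14 m / 0.4 = 0.35.

{"api": "play_rows", "payload": {
  "steps": [
    [0.7, 0, 0, 0.125, 0, 0, 0],
    [0.7, 0, 0, 0.25, 0, 0, 0],
    [0.7, 0, 0, 0.35, 0, 0, 0],
    [0.7, 0, 0, 0.4, 0, 0, 0],
    [0.7, 0, 0, 0.4, 0, 0, 0],
    [0.1, 0, 0, 0.4, 0, 0, 0],
    [0, 0, 0, 0.4, 0, 0, 0],
    [0, 0, 0, 0.4, 0, 0, 0],
    [0, 0, 0, 0.4, 0, 0, 0],
    [0, 0, 0, 0.4, 0, 0, 0],
    [0, 0, 0, 0.4, 0, 0, 0],
    [0, 0, 0, 0.4, 0, 0, 0]
  ],
  "grip_force": 40
}}

```text
t: 4.85
eef_pos: [0.5316, 0.4644, 0.0456]
orientation: [1.553, 2.731, 0.0]
ft_force: [-0.3, -0.6, 2.2]
grip_width: 0.0197
gripper_force: 40.0
```

Scaled: -0.227 m / 0.4 = -0.5675, -0.175 m / 0.4 = -0.4375.

{"api": "play_rows", "payload": {
  "steps": [
    [0, 0, 0, -0.075, 0, 0, 0],
    [0, 0, 0, -0.1875, 0, 0, 0],
    [0, -0.05, 0.0125, -0.3, 0, 0, 0],
    [0, -0.15, 0.0375, -0.4, 0, 0, 0],
    [0, -0.275, 0.075, -0.4375, 0, 0, 0],
    [0, -0.4, 0.1125, -0.4375, 0, 0, 0],
    [0, -0.5, 0.1375, -0.4375, 0, 0, 0],
    [0, -0.5675, 0.15, -0.4375, 0, 0, 0],
    [0, -0.5675, 0.15, -0.4375, 0, 0, 0],
    [0, -0.5675, 0.15, -0.4375, 0, 0, 0],
    [0, -0.5675, 0.15, -0.4375, 0, 0, 0]
  ]
}}

```text
t: 6.22
eef_pos: [0.6982, 0.3014, 0.2206]
orientation: [-1.551, -2.732, -0.0]
ft_force: [-0.3, -0.5, -1.9]
grip_width: 0.02
gripper_force: 40.0
```

```bash
python3 - <<'E'
from h import *
np.set_printoptions(precision=4,suppress=True)
s=state();print(s["eef_pos"],s["qd"],s["grip_width"]);C=cam("wrist",s);im=shot("wrist","i.png")
for o in("nest_corner","plate_corner","plate_left","plate_near","plate","nest","nudger"):
  print(o,[(np.round(r["position"],1),onz(C,r["position"],0 if o=="nest" else .01)[:2],round(r["p"],2)) for r in viewer.pinpoint("wrist",o)][:3])
cv2.imwrite("pics/i2.png",cv2.resize(cv2.cvtColor(im,4)[50:350,60:400],None,fx=2,fy=2,interpolation=cv2.INTER_CUBIC))
E
```

```text
[0.6982 0.3014 0.2206] [-0.0008 -0.0007 -0.0046 -0.0024 -0.0026  0.0002] 0.02000322809815186
nest_corner [(array([205.4, 229.4]), array([0.6455, 0.2034]), 0.61)]
plate_corner [(array([ 96.4, 113.7]), array([0.4714, 0.2647]), 0.81), (array([201.5, 203.8]), array([0.6257, 0.231 ]), 0.78)]
plate_left [(array([55.2, 97.5]), array([0.4239, 0.2572]), 0.7), (array([230.2, 159.5]), array([0.6302, 0.2979]), 0.67)]
plate_near [(array([170.1, 180.3]), array([0.579 , 0.2378]), 0.89), (array([ 84.9, 142.7]), array([0.4723, 0.2267]), 0.7)]
plate [(array([197., 170.]), array([0.6016, 0.266 ]), 0.81), (array([ 68.7, 119.9]), array([0.4462, 0.2416]), 0.65)]
nest []
nudger [(array([277.7, 228.9]), array([0.7245, 0.2514]), 0.63)]
```

View pics/i2.png

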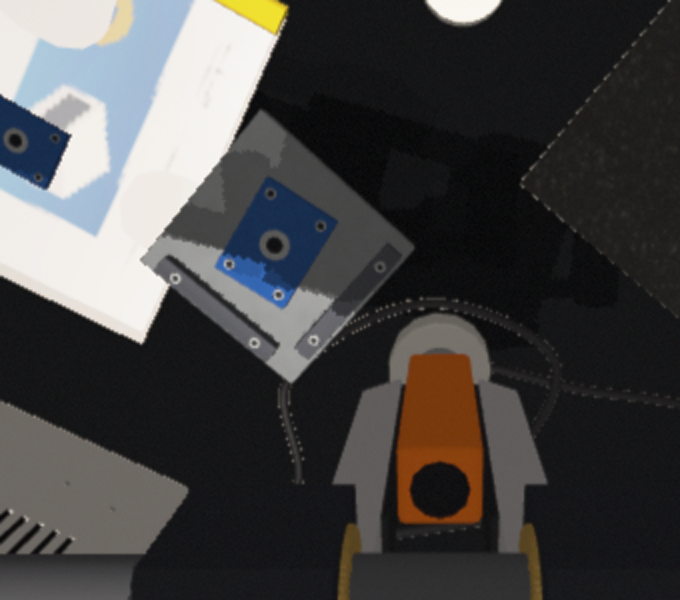

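The crop (scale 2, offset (60,50)) shows nest base corners at crop (262,110), (413,247), (290,383) and (142,262), and the plate's top corners at (267,178), (337,220), (285,308) and (216,268). The tool hangs straight in the fingers.

```bash
cat >> h.py <<'E'
from scipy.optimize import least_squares
def rigid(model,pts):
    """2D pose (x,y,th) taking model to pts, rms"""
    model=np.array(model);pts=np.array(pts)
    rot=lambda t:np.array([[np.cos(t),-np.sin(t)],[np.sin(t),np.cos(t)]])
    f=lambda p:(model@rot(p[2]).T+p[:2]-pts).ravel()
    r=least_squares(f,[pts[:,0].mean(),pts[:,1].mean(),-.3]);return r.x,np.sqrt(np.mean(r.fun**2))
def platefit(im,C,ctr=None,z=.018):
    hsv=cv2.cvtColor(im,cv2.COLOR_RGB2HSV)
    m=cv2.inRange(hsv,(100,120,40),(125,255,255));m=cv2.morphologyEx(m,cv2.MORPH_CLOSE,np.ones((3,3)))
    out=[]
    for c in cv2.findContours(m,cv2.RETR_EXTERNAL,cv2.CHAIN_APPROX_NONE)[0]:
        if cv2.contourArea(c)<200:continue
        P=np.array([onz(C,p[0],z)[:2] for p in c])*1000
        q=P.mean(0)/1000
        if ctr is not None and np.hypot(*(q-ctr))>.06:continue
        out.append((cv2.minAreaRect(P.astype(np.float32)),cv2.contourArea(c)))
    return out
E
python3 - <<'E'
from h import *
np.set_printoptions(precision=4,suppress=True)
s=state();C=cam("wrist",s);im=cv2.imread("pics/i.png")[:,:,::-1].copy()
g=lambda u,v,z:onz(C,(60+u/2,50+v/2),z)[:2]
nb=[g(*p,.01) for p in((262,110),(413,247),(290,383),(142,262))]
p,e=rigid([(-.06,.065),(.06,.065),(.06,-.055),(-.06,-.055)],nb);print("nest",p,np.degrees(p[2]),e)
c,sn=np.cos(p[2]),np.sin(p[2]);print("corner",p[0]+c*.045+sn*.038,p[1]+sn*.045-c*.038)
# fence inner top edges at z=.02 : screws
pb=[g(*q,.018) for q in((267,178),(337,220),(285,308),(216,268))]
q,e=rigid([(-.024,.032),(.024,.032),(.024,-.032),(-.024,-.032)],pb);print("plate",q,np.degrees(q[2]),e)
print(platefit(im,C,q[:2]))
E
```

```text
nest [ 0.607   0.2529 -0.2041] -11.695282254797775 0.001069507723505852
corner 0.6434037210710106 0.206575985519511
plate [ 0.606   0.2651 -0.0288] -1.6491223493419533 0.0005495706576977717
[(((604.9765014648438, 265.2292785644531), (64.21404266357422, 47.7296028137207), 86.77385711669922), 2053.0)]
```

```bash
cat >> h.py <<'E'
NC=np.array([.6434,.2066]);NT=-.2041
def n2w(x,y,z=.0575,th=None):
    t=NT if th is None else th;c,s=np.cos(t),np.sin(t);x,y=x/1e3,y/1e3
    return np.array([NC[0]+c*x-s*y,NC[1]+s*x+c*y,z])
def w2n(P):
    c,s=np.cos(NT),np.sin(NT);d=np.array(P[:2])-NC;return np.round(1e3*np.array([c*d[0]+s*d[1],-s*d[0]+c*d[1]]),2)
def path(pts,off=(0,0)):
    T=now();print("now nest",w2n(T[:2,3]),T[2,3])
    for p in pts:
        T1=T.copy();T1[:3,3]=n2w(*p);T1[:2,3]-=np.array(off);print(p,np.round(delta(T,T1)[:3],4).tolist())
E
python3 - <<'E'
from h import *
np.set_printoptions(precision=4,suppress=True)
C=cam("wrist");f=onz(C,(280,231.5),.189);print("foot-tcp",f-state()["eef_pos"])
path([(-66,90,.2),(-96,50,.11),(-96,50,.0575),(-80,50,.0575),(-68,50,.0575)])
E
```

```text
foot-tcp [-0.0016  0.0026 -0.0315]
now nest [ 35.62 102.75] 0.22048677894977406
(-66, 90, 0.2) [0.0592, -0.0836, 0.0205]
(-96, 50, 0.11) [0.0499, -0.1327, 0.1105]
(-96, 50, 0.0575) [0.0499, -0.1327, 0.163]
(-80, 50, 0.0575) [0.0391, -0.1209, 0.163]
(-68, 50, 0.0575) [0.031, -0.1121, 0.163]
```

Scaled: 0.163 m / 0.4 = 0.4075, -0.11 m / 0.4 = -0.275.

{"api": "play_rows", "payload": {
  "steps": [
    [0, 0.075, -0.105, 0.025, 0, 0, 0],
    [0, 0.1475, -0.21, 0.05, 0, 0, 0],
    [0, 0.1375, -0.275, 0.15, 0, 0, 0],
    [0, 0.125, -0.3325, 0.25, 0, 0, 0],
    [0, 0.125, -0.3325, 0.35, 0, 0, 0],
    [0, 0.125, -0.3325, 0.4075, 0, 0, 0],
    [0, 0.125, -0.3325, 0.4075, 0, 0, 0],
    [0, 0.125, -0.3325, 0.4075, 0, 0, 0]
  ]
}}

```text
t: 7.62
eef_pos: [0.5597, 0.275, 0.058]
orientation: [1.553, 2.73, 0.001]
ft_force: [0.3, -0.2, -1.3]
grip_width: 0.0197
gripper_force: 40.0
```

```bash
python3 - <<'E'
from h import *
np.set_printoptions(precision=4,suppress=True)
s=state();print(s["eef_pos"],s["ft_force"],w2n(s["eef_pos"]));C=cam("wrist",s);im=shot("wrist","j.png");print(platefit(im,C,(.605,.265)))
b=shot("scene","k.png");
print(platefit(b,cam("scene"),(.605,.265)))
cv2.imwrite("pics/jk.png",np.hstack([cv2.resize(cv2.cvtColor(im,4)[100:400,120:440],(420,394),interpolation=2),cv2.resize(cv2.cvtColor(b,4)[140:260,230:346],(380,394),interpolation=2)]))
E
```

```text
[0.5597 0.275  0.058 ] [ 0.3265 -0.1882 -1.2766] [-95.83  49.97]
[(((603.8786010742188, 277.18658447265625), (43.6295280456543, 49.57231521606445), 87.03102111816406), 2312.0)]
[]
```

View pics/jk.png

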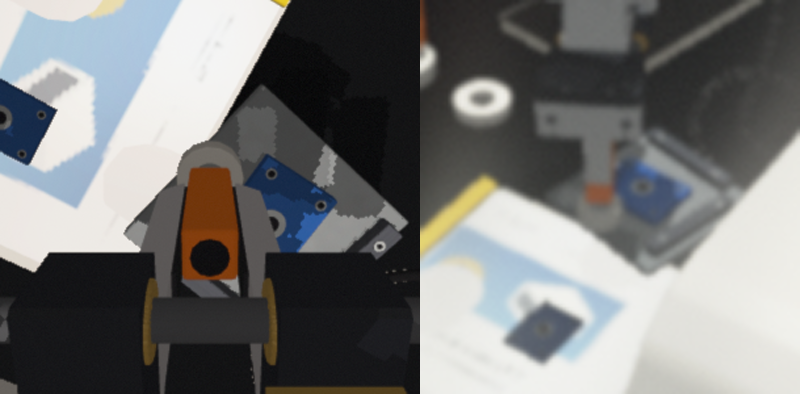

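Wrist view: the foot stands at about (205,165) just off the plate's near edge. Scene view: the foot is clear of the plate and the plate is flat. Pushing towards the far fence.

Scaled: 0.0191 m / 0.4 = 0.0478, -0.0175 m / 0.4 = -0.0438.

{"api": "play_rows", "payload": {
  "steps": [
    [0, -0.0068, 0.0073, 0, 0, 0, 0],
    [0, -0.0135, 0.0148, 0, 0, 0, 0],
    [0, -0.0203, 0.022, 0, 0, 0, 0],
    [0, -0.027, 0.0295, 0, 0, 0, 0],
    [0, -0.0338, 0.0368, 0, 0, 0, 0],
    [0, -0.0388, 0.0423, 0, 0, 0, 0],
    [0, -0.0438, 0.0478, 0, 0, 0, 0],
    [0, -0.0438, 0.0478, 0, 0, 0, 0]
  ]
}}

```text
t: 8.72
eef_pos: [0.5843, 0.2698, 0.0573]
orientation: [-1.553, -2.73, 0.001]
ft_force: [-2.7, 0.4, 1.1]
grip_width: 0.0199
gripper_force: 40.0
```

```bash
python3 - <<'E'
from h import *
np.set_printoptions(precision=3,suppress=True)
s=state();print(s["eef_pos"],s["ft_force"],w2n(s["eef_pos"]));
for n in("wrist","scene","side"):
  C=cam(n);im=shot(n,f"l_{n}.png")
  for o in("nest_corner","plate_corner","plate_left","plate_near"):
    print(n,o,[(w2n(onz(C,r["position"],.01)),round(r["p"],2)) for r in viewer.pinpoint(n,o) if abs(onz(C,r["position"],.01)[0]-.62)<.08])
E
```

```text
[0.584 0.27  0.057] [-2.685  0.407  1.136] [-70.67  49.87]
wrist nest_corner [(array([2.38, 0.9 ]), 0.65)]
wrist plate_corner []
wrist plate_left [(array([-10.3 ,  83.81]), 0.59)]
wrist plate_near []
scene nest_corner [(array([0.98, 4.66]), 0.78)]
scene plate_corner [(array([-4.76, 10.39]), 0.66)]
scene plate_left [(array([ 0.98, 87.22]), 0.62)]
scene plate_near [(array([-52.43,   5.88]), 0.85)]
side nest_corner []
side plate_corner [(array([ 3.54, 16.83]), 0.55)]
side plate_left [(array([ 4.62, 74.99]), 0.71)]
side plate_near [(array([-47.19,  17.65]), 0.69)]
```

Scaled: 0.0029 m / 0.4 = 0.0073, -0.0027 m / 0.4 = -0.0068.

{"api": "play_rows", "payload": {
  "steps": [
    [0, -0.0018, 0.0018, 0, 0, 0, 0],
    [0, -0.0035, 0.0038, 0, 0, 0, 0],
    [0, -0.005, 0.0055, 0, 0, 0, 0],
    [0, -0.0068, 0.0073, 0, 0, 0, 0],
    [0, -0.0068, 0.0073, 0, 0, 0, 0]
  ]
}}

```text
t: 10.1
eef_pos: [0.5855, 0.2698, 0.0574]
orientation: [-1.55, -2.724, 0.005]
ft_force: [-13.9, 3.9, 8.1]
grip_width: 0.02
gripper_force: 40.0
```

Scaled: -0.163 m / 0.4 = -0.4075, -0.03 m / 0.4 = -0.075.

{"api": "play_rows", "payload": {
  "steps": [
    [0, 0.01, -0.011, 0, 0, 0, 0],
    [0, 0.02, -0.022, 0, 0, 0, 0],
    [0, 0.0225, -0.0245, -0.075, 0, 0, 0],
    [0, 0.0225, -0.0245, -0.2, 0, 0, 0],
    [0, 0.0225, -0.0245, -0.325, 0, 0, 0],
    [0, 0, 0.075, -0.4075, 0, 0, 0],
    [0, -0.0375, 0.1875, -0.4075, 0, 0, 0],
    [0, -0.075, 0.2825, -0.4075, 0, 0, 0],
    [0, -0.075, 0.2825, -0.4075, 0, 0, 0],
    [0, -0.075, 0.2825, -0.4075, 0, 0, 0],
    [0, -0.075, 0.2825, -0.4075, 0, 0, 0]
  ]
}}

```text
t: 11.48
eef_pos: [0.7004, 0.3006, 0.221]
orientation: [1.553, 2.73, 0.0]
ft_force: [0.3, -0.7, -0.7]
grip_width: 0.02
gripper_force: 40.0
```

```bash
python3 - <<'E'
from h import *
np.set_printoptions(precision=4,suppress=True)
s=state();print(s["eef_pos"],s["qd"]);C=cam("wrist",s);im=shot("wrist","m.png")
r=platefit(im,C,(.62,.26));print(r)
b=cv2.boxPoints(r[0][0])/1000;print([w2n(x) for x in b], "ang rel", r[0][0][2]-np.degrees(NT))
o=cv2.cvtColor(im,4)[90:270,110:310]
cv2.imwrite("pics/m2.png",cv2.resize(o,None,fx=3.3,fy=3.3,interpolation=cv2.INTER_CUBIC))
E
```

```text
[0.7004 0.3006 0.221 ] [ 0.0038 -0.0063 -0.001   0.0008  0.0002 -0.0009]
[(((625.5167236328125, 261.6858215332031), (64.37944793701172, 47.40163803100586), 84.0152587890625), 1984.0)]
[array([-49.06,  15.93]), array([-1.89, 20.65]), array([-8.3 , 84.71]), array([-55.46,  79.99])] ang rel 95.7093273876826
```

View pics/m2.png

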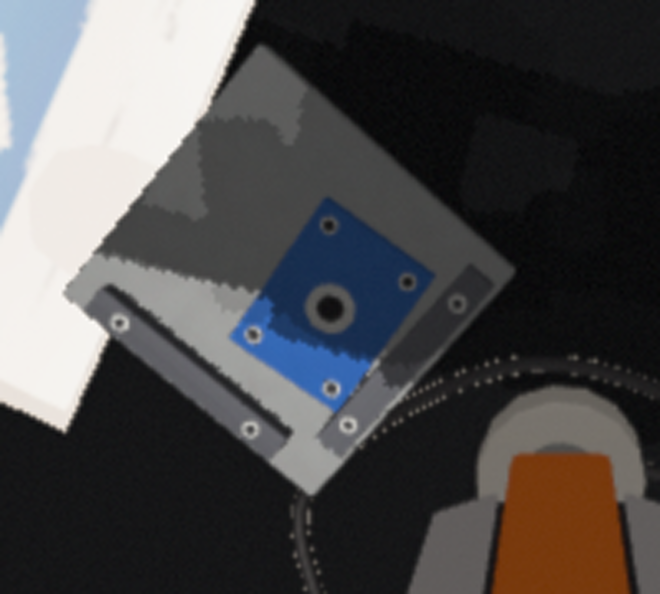

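The plate's far right corner touches the far fence but the plate is still about 6° ccw, with a gap at the left end (435,272 to the fence at about 455,285). It jammed on friction at the foot, so I will push the near edge close to its left end, following the turn.

```bash
python3 - <<'E'
from h import *
path([(-66,95,.2),(-83,70,.11),(-83,70,.0585),(-72,70,.0585),(-66,75,.0585)])
E
```

```text
now nest [ 36.72 103.73] 0.22117548743505028
(-66, 95, 0.2) [0.0629, -0.0817, 0.0211]
(-83, 70, 0.11) [0.056, -0.1112, 0.1111]
(-83, 70, 0.0585) [0.056, -0.1112, 0.1626]
(-72, 70, 0.0585) [0.0485, -0.1031, 0.1626]
(-66, 75, 0.0585) [0.0482, -0.0953, 0.1626]
```

Scaled: 0.1626 m / 0.4 = 0.4065, 0.11 m / 0.4 = 0.275.

{"api": "play_rows", "payload": {
  "steps": [
    [0, 0.0775, -0.1025, 0.025, 0, 0, 0],
    [0, 0.1575, -0.205, 0.05, 0, 0, 0],
    [0, 0.14, -0.2775, 0.15, 0, 0, 0],
    [0, 0.14, -0.2775, 0.275, 0, 0, 0],
    [0, 0.14, -0.2775, 0.3625, 0, 0, 0],
    [0, 0.14, -0.2775, 0.4065, 0, 0, 0],
    [0, 0.14, -0.2775, 0.4065, 0, 0, 0],
    [0, 0.13, -0.2675, 0.4065, 0, 0, 0],
    [0, 0.1213, -0.2575, 0.4065, 0, 0, 0],
    [0, 0.121, -0.2513, 0.4065, 0, 0, 0],
    [0, 0.1208, -0.245, 0.4065, 0, 0, 0],
    [0, 0.1205, -0.2388, 0.4065, 0, 0, 0]
  ]
}}

```text
t: 13.02
eef_pos: [0.593, 0.2931, 0.0575]
orientation: [-1.552, -2.728, 0.004]
ft_force: [-5.7, -0.8, 1.4]
grip_width: 0.02
gripper_force: 40.0
```

```bash
python3 - <<'E'
from h import *
s=state();print(s["eef_pos"],s["ft_force"],w2n(s["eef_pos"]))
T=now()
for d in((1,0),(0,1)):
  T1=T.copy();a=n2w(*d)-n2w(0,0);T1[:3,3]+=a;print(d,delta(T,T1)[:3])
E
```

```text
[0.59304929 0.29314753 0.05748771] [-5.67253287 -0.79039522  1.44789977] [-66.85  74.55]
(1, 0) [-0.0007  0.0007 -0.    ]
(0, 1) [ 0.0007  0.0007 -0.    ]
```

Scaled: -0.0014 m / 0.4 = -0.0035, -0.0007 m / 0.4 = -0.0018.

{"api": "play_rows", "payload": {
  "steps": [
    [0, -0.0018, 0.0018, 0, 0, 0, 0],
    [0, -0.0035, 0.0035, 0, 0, 0, 0],
    [0, -0.0035, 0.0035, 0, 0, 0, 0],
    [0, -0.0035, 0.0035, 0, 0, 0, 0]
  ]
}}

```text
t: 13.52
eef_pos: [0.5933, 0.2932, 0.0573]
orientation: [-1.55, -2.726, 0.006]
ft_force: [-9.0, -0.2, 3.8]
grip_width: 0.0192
gripper_force: 40.0
```

Scaled: -0.163 m / 0.4 = -0.4075, -0.048 m / 0.4 = -0.12.

{"api": "play_rows", "payload": {
  "steps": [
    [0, 0.0075, -0.0075, 0, 0, 0, 0],
    [0, 0.0175, -0.0175, 0, 0, 0, 0],
    [0, 0.02, -0.02, -0.075, 0, 0, 0],
    [0, 0.02, -0.02, -0.2, 0, 0, 0],
    [0, 0.02, -0.02, -0.325, 0, 0, 0],
    [0, -0.025, 0.075, -0.4075, 0, 0, 0],
    [0, -0.075, 0.175, -0.4075, 0, 0, 0],
    [0, -0.12, 0.2375, -0.4075, 0, 0, 0],
    [0, -0.12, 0.2375, -0.4075, 0, 0, 0],
    [0, -0.12, 0.2375, -0.4075, 0, 0, 0],
    [0, -0.12, 0.2375, -0.4075, 0, 0, 0]
  ]
}}

```text
t: 14.9
eef_pos: [0.7015, 0.3005, 0.2211]
orientation: [-1.553, -2.731, -0.0]
ft_force: [0.7, -0.3, -1.9]
grip_width: 0.0199
gripper_force: 40.0
```

```bash
cat >> h.py <<'E'
def check(f):
    s=state();C=cam("wrist",s);im=shot("wrist",f);r=platefit(im,C,(.62,.25))
    b=cv2.boxPoints(r[0][0])/1000;print(w2n(s["eef_pos"]),s["grip_width"],r[0][0]);print([w2n(x).tolist() for x in b],"ang",(r[0][0][2]-np.degrees(NT))%90)
E
python3 - <<'E'
from h import *
check("n.png");path([(-24,130,.2),(-24,118,.0585),(-24,103,.0585)])
E
```

```text
[ 37.9  103.75] 0.019944823236774843 ((627.8901977539062, 261.0553894042969), (64.38863372802734, 47.458152770996094), 77.40177917480469)
[[-50.46, 18.37], [-3.01, 17.62], [-1.99, 82.0], [-49.44, 82.75]] ang 89.0958477734248
now nest [ 37.95 103.81] 0.22125621342788515
(-24, 130, 0.2) [0.0611, -0.028, 0.0212]
(-24, 118, 0.0585) [0.0523, -0.0362, 0.1627]
(-24, 103, 0.0585) [0.0412, -0.0463, 0.1627]
```

Scaled: 0.1627 m / 0.4 = 0.4068, 0.13 m / 0.4 = 0.325.

{"api": "play_rows", "payload": {
  "steps": [
    [0, 0.0775, -0.035, 0.025, 0, 0, 0],
    [0, 0.1525, -0.07, 0.075, 0, 0, 0],
    [0, 0.1308, -0.0905, 0.2, 0, 0, 0],
    [0, 0.1308, -0.0905, 0.325, 0, 0, 0],
    [0, 0.1308, -0.0905, 0.4068, 0, 0, 0],
    [0, 0.1308, -0.0905, 0.4068, 0, 0, 0],
    [0, 0.116, -0.104, 0.4068, 0, 0, 0],
    [0, 0.103, -0.1158, 0.4068, 0, 0, 0],
    [0, 0.0938, -0.1243, 0.4068, 0, 0, 0],
    [0, 0.0845, -0.1325, 0.4068, 0, 0, 0],
    [0, 0.0753, -0.141, 0.4068, 0, 0, 0],
    [0, 0.0753, -0.141, 0.4068, 0, 0, 0]
  ]
}}

```text
t: 16.45
eef_pos: [0.6384, 0.2966, 0.058]
orientation: [-1.554, -2.73, 0.001]
ft_force: [-0.2, 0.4, -0.9]
grip_width: 0.0198
gripper_force: 40.0
```

```bash
python3 - <<'E'
from h import *
check("o.png");print(state()["ft_force"])
E
```

```text
[-23.19  87.14] 0.019827185694401336 ((615.5894775390625, 250.99978637695312), (66.34117126464844, 30.57457733154297), 76.9713134765625)
[[-52.29, 5.04], [-21.72, 4.32], [-20.18, 70.65], [-50.74, 71.36]] ang 88.6653820751826
[-0.16653073  0.17437289 -1.55315354]
```

Scaled: -0.0037 m / 0.4 = -0.0093, -0.001 m / 0.4 = -0.0025.

{"api": "play_rows", "payload": {
  "steps": [
    [0, -0.0028, -0.0025, 0, 0, 0, 0],
    [0, -0.0055, -0.005, 0, 0, 0, 0],
    [0, -0.0075, -0.0068, 0, 0, 0, 0],
    [0, -0.0093, -0.0085, 0, 0, 0, 0],
    [0, -0.0093, -0.0085, 0, 0, 0, 0]
  ]
}}

```text
t: 17.12
eef_pos: [0.6374, 0.2931, 0.0583]
orientation: [-1.553, -2.73, -0.002]
ft_force: [0.3, 4.1, -1.7]
grip_width: 0.0195
gripper_force: 40.0
```

Scaled: -0.0015 m / 0.4 = -0.0038, -0.0013 m / 0.4 = -0.0033.

{"api": "play_rows", "payload": {
  "steps": [
    [0, -0.0018, -0.0018, 0, 0, 0, 0],
    [0, -0.0038, -0.0033, 0, 0, 0, 0],
    [0, -0.0038, -0.0033, 0, 0, 0, 0]
  ]
}}

```text
t: 17.5
eef_pos: [0.6373, 0.2926, 0.0587]
orientation: [-1.553, -2.729, -0.007]
ft_force: [-0.8, 9.7, -1.4]
grip_width: 0.0196
gripper_force: 40.0
```

```bash
python3 - <<'E'
from h import *
check("p.png");print(state()["ft_force"])
E
```

```text
[-23.45  83.01] 0.019637020070117927 ((614.7156982421875, 247.74710083007812), (66.13529205322266, 30.686147689819336), 76.95802307128906)
[[-52.55, 1.78], [-21.87, 1.06], [-20.31, 67.18], [-50.99, 67.9]] ang 88.65209166990917
[ 0.47709287  8.73647604 -1.61449487]
```

Scaled: -0.162 m / 0.4 = -0.405, 0.007 m / 0.4 = 0.0175.

{"api": "play_rows", "payload": {
  "steps": [
    [0, 0.0075, 0.0068, 0, 0, 0, 0],
    [0, 0.0175, 0.016, 0, 0, 0, 0],
    [0, 0.02, 0.0175, -0.1, 0, 0, 0],
    [0, 0.02, 0.0175, -0.225, 0, 0, 0],
    [0, 0.0125, 0.05, -0.35, 0, 0, 0],
    [0, -0.0375, 0.1125, -0.405, 0, 0, 0],
    [0, -0.065, 0.145, -0.405, 0, 0, 0],
    [0, -0.065, 0.145, -0.405, 0, 0, 0],
    [0, -0.065, 0.145, -0.405, 0, 0, 0],
    [0, -0.065, 0.145, -0.405, 0, 0, 0]
  ]
}}

```text
t: 18.8
eef_pos: [0.6994, 0.2978, 0.2196]
orientation: [-1.552, -2.73, 0.002]
ft_force: [-0.0, 0.4, -1.3]
grip_width: 0.0193
gripper_force: 40.0
```

```bash
python3 - <<'E'
from h import *
check("q.png")
im=cv2.imread("pics/q.png");im=cv2.convertScaleAbs(im[100:270,120:300],alpha=1.6)
cv2.imwrite("pics/q2.png",cv2.resize(im,(630,595),interpolation=cv2.INTER_CUBIC))
path([(-66,95,.2),(-82,42,.0585),(-68,42,.0585)])
E
```

```text
[ 36.38 100.63] 0.019341361358879167 ((623.5292358398438, 245.20095825195312), (65.66728210449219, 47.21369552612305), 76.166259765625)
[[-52.1, 1.84], [-4.92, 0.08], [-2.47, 65.7], [-49.65, 67.46]] ang 87.8603283642451
now nest [ 36.5  100.68] 0.21981088866208284
(-66, 95, 0.2) [0.065, -0.0794, 0.0199]
(-82, 42, 0.0585) [0.0367, -0.1269, 0.1614]
(-68, 42, 0.0585) [0.0272, -0.1166, 0.1614]
```

View pics/q2.png

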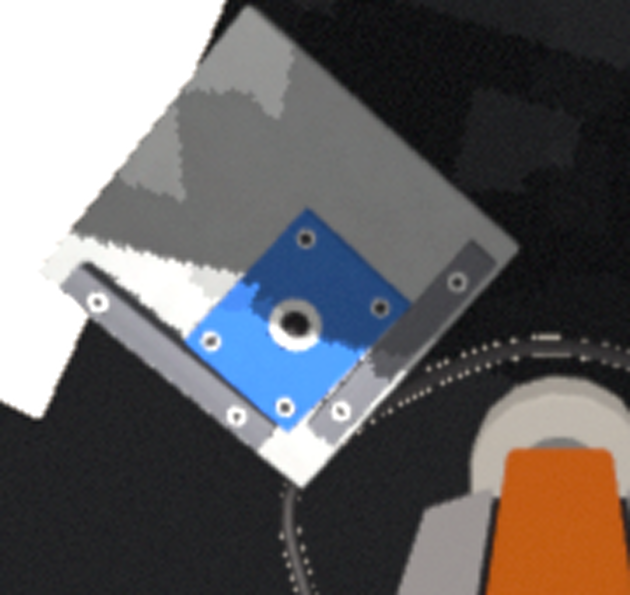

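The plate sits on the right-hand fence, with a slight clockwise skew: a thin gap at the right end of the far fence near (345,370). I will press the near edge on its right half.

```bash
python3 - <<'E'
from h import *
path([(-66,95,.2),(-84,24,.1),(-84,24,.0585),(-73,24,.0585),(-67,24,.0585)])
E
```

```text
now nest [ 36.5  100.68] 0.21981088866208284
(-66, 95, 0.2) [0.065, -0.0794, 0.0199]
(-84, 24, 0.1) [0.0247, -0.1406, 0.1199]
(-84, 24, 0.0585) [0.0247, -0.1405, 0.1614]
(-73, 24, 0.0585) [0.0173, -0.1324, 0.1614]
(-67, 24, 0.0585) [0.0133, -0.128, 0.1614]
```

Scaled: 0.1614 m / 0.4 = 0.4035, -0.1405 m / 0.4 = -0.3513.

{"api": "play_rows", "payload": {
  "steps": [
    [0, 0.08, -0.1, 0.025, 0, 0, 0],
    [0, 0.1375, -0.225, 0.05, 0, 0, 0],
    [0, 0.0625, -0.3375, 0.1, 0, 0, 0],
    [0, 0.0618, -0.3513, 0.225, 0, 0, 0],
    [0, 0.0618, -0.3513, 0.35, 0, 0, 0],
    [0, 0.0618, -0.3513, 0.4035, 0, 0, 0],
    [0, 0.0618, -0.3513, 0.4035, 0, 0, 0],
    [0, 0.0525, -0.3413, 0.4035, 0, 0, 0],
    [0, 0.0433, -0.331, 0.4035, 0, 0, 0],
    [0, 0.04, -0.3275, 0.4035, 0, 0, 0],
    [0, 0.0368, -0.3238, 0.4035, 0, 0, 0],
    [0, 0.0368, -0.3238, 0.4035, 0, 0, 0]
  ]
}}

```text
t: 20.35
eef_pos: [0.5816, 0.244, 0.0588]
orientation: [1.553, 2.731, 0.0]
ft_force: [-0.2, -0.4, -1.0]
grip_width: 0.02
gripper_force: 40.0
```

Scaled: -0.0007 m / 0.4 = -0.0018.

{"api": "play_rows", "payload": {
  "steps": [
    [0, -0.0018, 0.0018, 0, 0, 0, 0],
    [0, -0.0018, 0.0018, 0, 0, 0, 0]
  ]
}}

```text
t: 20.6
eef_pos: [0.582, 0.2438, 0.0586]
orientation: [-1.553, -2.73, 0.001]
ft_force: [-1.6, -0.5, 0.1]
grip_width: 0.0199
gripper_force: 40.0
```

```bash
python3 - <<'E'
from h import *
s=state();print(w2n(s["eef_pos"]),s["ft_force"])
E
```

```text
[-67.66  23.99] [-1.62304399 -0.45499333  0.06092813]
```

{"api": "play_rows", "payload": {
  "steps": [
    [0, -0.0018, 0.0018, 0, 0, 0, 0],
    [0, -0.0035, 0.0035, 0, 0, 0, 0],
    [0, -0.0035, 0.0035, 0, 0, 0, 0]
  ]
}}

```text
t: 20.98
eef_pos: [0.5828, 0.2434, 0.0584]
orientation: [-1.552, -2.728, 0.003]
ft_force: [-6.5, 0.4, 1.7]
grip_width: 0.02
gripper_force: 40.0
```

{"api": "play_rows", "payload": {
  "steps": [
    [0, -0.0018, 0.0018, 0, 0, 0, 0],
    [0, -0.0035, 0.0035, 0, 0, 0, 0],
    [0, -0.0035, 0.0035, 0, 0, 0, 0]
  ]
}}

```text
t: 21.35
eef_pos: [0.5832, 0.2434, 0.0582]
orientation: [-1.55, -2.725, 0.006]
ft_force: [-9.9, 1.6, 5.5]
grip_width: 0.0197
gripper_force: 40.0
```

```bash
python3 - <<'E'
from h import *
s=state();print(w2n(s["eef_pos"]),s["ft_force"])
E
```

```text
[-66.42  23.79] [-9.91208147  1.59430013  5.52140411]
```

```bash
python3 - <<'E'
from h import *
path([(-76,24,.058),(-80,60,.12),(-60,100,.12),(-27,98,.0585),(-27,86,.0585),(-27,82,.0585)])
E
```

```text
now nest [-66.42  23.79] 0.05822594145613384
(-76, 24, 0.058) [0.0066, -0.0069, 0.0003]
(-80, 60, 0.12) [0.0362, 0.014, -0.0617]
(-60, 100, 0.12) [0.0522, 0.0557, -0.0619]
(-27, 98, 0.0585) [0.0282, 0.0792, -0.0007]
(-27, 86, 0.0585) [0.0193, 0.0711, -0.0007]
(-27, 82, 0.0585) [0.0164, 0.0684, -0.0007]
```

Scaled: 0.077 m / 0.4 = 0.1925, 0.0733 m / 0.4 = 0.1833.

{"api": "play_rows", "payload": {
  "steps": [
    [0, 0.01, -0.01, 0, 0, 0, 0],
    [0, 0.0213, -0.0225, 0, 0, 0, 0],
    [0, 0.025, -0.0225, -0.1, 0, 0, 0],
    [0, 0.09, 0.03, -0.155, 0, 0, 0],
    [0, 0.13, 0.135, -0.155, 0, 0, 0],
    [0, 0.075, 0.1925, -0.125, 0, 0, 0],
    [0, 0.075, 0.1925, -0.0013, 0, 0, 0],
    [0, 0.075, 0.1925, -0.0013, 0, 0, 0],
    [0, 0.0635, 0.1833, -0.0013, 0, 0, 0],
    [0, 0.0525, 0.1733, -0.0013, 0, 0, 0],
    [0, 0.0495, 0.17, -0.0013, 0, 0, 0],
    [0, 0.0495, 0.17, -0.0013, 0, 0, 0]
  ]
}}

```text
t: 22.85
eef_pos: [0.6348, 0.2945, 0.06]
orientation: [1.553, 2.73, 0.001]
ft_force: [0.1, -0.1, -1.7]
grip_width: 0.02
gripper_force: 40.0
```

Scaled: -0.0007 m / 0.4 = -0.0018.

{"api": "play_rows", "payload": {
  "steps": [
    [0, -0.0018, -0.0018, 0, 0, 0, 0],
    [0, -0.0018, -0.0018, 0, 0, 0, 0]
  ]
}}

```text
t: 23.1
eef_pos: [0.6345, 0.294, 0.0595]
orientation: [1.553, 2.731, 0.001]
ft_force: [-0.1, 1.5, -0.1]
grip_width: 0.0197
gripper_force: 40.0
```

```bash
python3 - <<'E'
from h import *
s=state();print(w2n(s["eef_pos"]),s["ft_force"])
E
```

```text
[-26.42  83.79] [-0.09769539  1.51330028 -0.06260642]
```

Scaled: -0.0018 m / 0.4 = -0.0045, -0.0014 m / 0.4 = -0.0035.

{"api": "play_rows", "payload": {
  "steps": [
    [0, -0.0018, -0.0018, 0, 0, 0, 0],
    [0, -0.0035, -0.0035, 0, 0, 0, 0],
    [0, -0.0045, -0.0045, 0, 0, 0, 0],
    [0, -0.0045, -0.0045, 0, 0, 0, 0]
  ]
}}

```text
t: 23.6
eef_pos: [0.6343, 0.2928, 0.0597]
orientation: [1.554, 2.73, 0.006]
ft_force: [1.9, 7.5, -1.0]
grip_width: 0.0198
gripper_force: 40.0
```

```bash
python3 - <<'E'
from h import *
s=state();print(w2n(s["eef_pos"]),s["ft_force"])
E
```

```text
[-26.4   82.61] [ 1.86964491  7.50206336 -0.98568176]
```

Back off to the view pose and measure.

Scaled: -0.161 m / 0.4 = -0.4025, -0.14 m / 0.4 = -0.35.

{"api": "play_rows", "payload": {
  "steps": [
    [0, 0.0075, 0.0075, 0, 0, 0, 0],
    [0, 0.0188, 0.0175, 0, 0, 0, 0],
    [0, 0.02, 0.0188, -0.1, 0, 0, 0],
    [0, 0.02, 0.0188, -0.225, 0, 0, 0],
    [0, 0.0125, 0.05, -0.35, 0, 0, 0],
    [0, -0.0375, 0.1125, -0.4025, 0, 0, 0],
    [0, -0.0675, 0.1525, -0.4025, 0, 0, 0],
    [0, -0.0675, 0.1525, -0.4025, 0, 0, 0],
    [0, -0.0675, 0.1525, -0.4025, 0, 0, 0],
    [0, -0.0675, 0.1525, -0.4025, 0, 0, 0]
  ]
}}

```text
t: 24.85
eef_pos: [0.699, 0.2994, 0.2197]
orientation: [-1.552, -2.73, 0.002]
ft_force: [-0.7, -0.1, -1.3]
grip_width: 0.0197
gripper_force: 40.0
```

```bash
python3 - <<'E'
from h import *
check("r.png");C=cam("wrist")
im=cv2.imread("pics/r.png")
# fence line & plate edge measures: rectify nest top plane to 5 px/mm in nest coords (z=.018)
g=[(x,y) for x in(-70,20) for y in(-20,80)]
src=np.float32([proj(C,n2w(x,y,.019)) for x,y in g]);dst=np.float32([[(80-y)*6,(20-x)*6] for x,y in g])
w=cv2.warpPerspective(im,cv2.getPerspectiveTransform(src,dst),(600,540),flags=cv2.INTER_CUBIC)
cv2.imwrite("pics/r2.png",cv2.convertScaleAbs(w,alpha=1.6))
print("w2n foot bench",w2n((.535,.465)))
E
```

```text
[ 35.6  102.13] 0.019673116223169244 ((624.716064453125, 244.42123413085938), (65.41046905517578, 47.85456848144531), 78.15055847167969)
[[-49.98, 0.61], [-2.12, 0.48], [-1.95, 65.89], [-49.8, 66.02]] ang 89.8446270702998
w2n foot bench [-158.52  231.07]
```

View pics/r2.png

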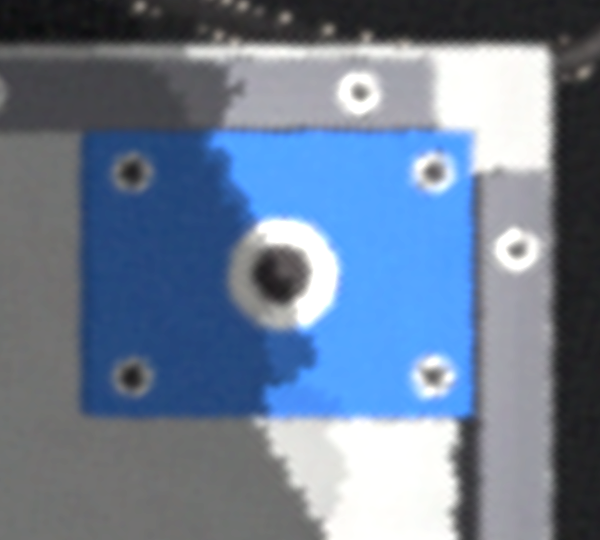

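The rectified view (6 px/mm) shows the plate square and flush: its top edge lies along the far fence (row 130), its right edge along the right fence (column 473), and the skew is under 0.2°. Returning the tool to its old free spot.

Scaled: 0.2275 m / 0.4 = 0.5688, 0.17 m / 0.4 = 0.425.

{"api": "play_rows", "payload": {
  "steps": [
    [0, 0.125, -0.0325, 0, 0, 0, 0],
    [0, 0.25, -0.065, 0, 0, 0, 0],
    [0, 0.375, -0.0975, 0, 0, 0, 0],
    [0, 0.5, -0.13, 0, 0, 0, 0],
    [0, 0.5688, -0.1483, 0.05, 0, 0, 0],
    [0, 0.5688, -0.1483, 0.175, 0, 0, 0],
    [0, 0.5688, -0.1483, 0.3, 0, 0, 0],
    [0, 0.5688, -0.1483, 0.375, 0, 0, 0],
    [0, 0.5688, -0.1483, 0.4125, 0, 0, 0],
    [0, 0.5688, -0.1483, 0.425, 0, 0, 0],
    [0, 0.5688, -0.1483, 0.425, 0, 0, 0],
    [0, 0.5688, -0.1483, 0.425, 0, 0, 0]
  ]
}}

```text
t: 26.4
eef_pos: [0.5337, 0.465, 0.0521]
orientation: [1.553, 2.73, 0.004]
ft_force: [-0.4, 0.5, -1.7]
grip_width: 0.0203
gripper_force: 40.0
```

Scaled: 0.003 m / 0.4 = 0.0075, 0.002 m / 0.4 = 0.005.

{"api": "play_rows", "payload": {
  "steps": [
    [0, 0, 0, 0.0025, 0, 0, 0],
    [0, 0, 0, 0.005, 0, 0, 0],
    [0, 0, 0, 0.0075, 0, 0, 0],
    [0, 0, 0, 0.0075, 0, 0, 0]
  ]
}}

```text
t: 26.9
eef_pos: [0.5326, 0.4643, 0.047]
orientation: [-1.553, -2.731, 0.0]
ft_force: [0.6, -0.6, -0.8]
grip_width: 0.02
gripper_force: 40.0
```

Scaled: 0.0015 m / 0.4 = 0.0038, 0.001 m / 0.4 = 0.0025.

{"api": "play_rows", "payload": {
  "steps": [
    [0, 0, 0, 0.0013, 0, 0, 0],
    [0, 0, 0, 0.0025, 0, 0, 0],
    [0, 0, 0, 0.0038, 0, 0, 0],
    [0, 0, 0, 0.0038, 0, 0, 0]
  ]
}}

```text
t: 27.4
eef_pos: [0.5327, 0.4644, 0.0457]
orientation: [-1.553, -2.731, 0.0]
ft_force: [-0.0, 0.2, -1.1]
grip_width: 0.0198
gripper_force: 40.0
```

Scaled: 0.001 m / 0.4 = 0.0025, 0.0005 m / 0.4 = 0.0013.

{"api": "play_rows", "payload": {
  "steps": [
    [0, 0, 0, 0.0013, 0, 0, 0],
    [0, 0, 0, 0.0025, 0, 0, 0],
    [0, 0, 0, 0.0025, 0, 0, 0]
  ]
}}

```text
t: 27.78
eef_pos: [0.5327, 0.4644, 0.0447]
orientation: [-1.553, -2.731, 0.0]
ft_force: [0.7, 0.3, -1.4]
grip_width: 0.0198
gripper_force: 40.0
```

Scaled: 0.001 m / 0.4 = 0.0025, 0.0005 m / 0.4 = 0.0013.

{"api": "play_rows", "payload": {
  "steps": [
    [0, 0, 0, 0.0013, 0, 0, 0],
    [0, 0, 0, 0.0025, 0, 0, 0],
    [0, 0, 0, 0.0025, 0, 0, 0]
  ]
}}

```text
t: 28.15
eef_pos: [0.5327, 0.4644, 0.0437]
orientation: [-1.553, -2.731, 0.0]
ft_force: [0.2, 0.4, -1.1]
grip_width: 0.0198
gripper_force: 40.0
```

```bash
python3 - <<'E'
from h import *
for i in range(3):
  viewer.camera("wrist");s=state();print(s["ft_force"],s["eef_pos"])
E
```

```text
[ 0.20589629  0.93609186 -1.45306631] [0.53269447 0.46438341 0.0437121 ]
[-0.30153278 -0.3816185  -0.77502496] [0.53271186 0.46441226 0.0437415 ]
[-0.39313753 -0.84289096 -0.58618315] [0.53270218 0.46438674 0.04373614]
```

Scaled: 0.0015 m / 0.4 = 0.0038, 0.001 m / 0.4 = 0.0025.

{"api": "play_rows", "payload": {
  "steps": [
    [0, 0, 0, 0.0013, 0, 0, 0],
    [0, 0, 0, 0.0025, 0, 0, 0],
    [0, 0, 0, 0.0038, 0, 0, 0],
    [0, 0, 0, 0.0038, 0, 0, 0]
  ]
}}

```text
t: 28.8
eef_pos: [0.5328, 0.4644, 0.0429]
orientation: [1.553, 2.731, -0.0]
ft_force: [-1.8, -1.8, 3.7]
grip_width: 0.0196
gripper_force: 40.0
```

Scaled: -0.17 m / 0.4 = -0.425, -0.13 m / 0.4 = -0.325.

{"api": "play_rows", "payload": {
  "steps": [
    [0.35, 0, 0, -0.0013, 0, 0, 0],
    [0.5, 0, 0, -0.0013, 0, 0, 0],
    [0.7, 0, 0, -0.0013, 0, 0, 0],
    [0.7, 0, 0, -0.0013, 0, 0, 0],
    [0.7, 0, 0, -0.0013, 0, 0, 0],
    [0.7, 0, 0, -0.075, 0, 0, 0],
    [0.7, 0, 0, -0.2, 0, 0, 0],
    [0.7, 0, 0, -0.325, 0, 0, 0],
    [0.7, 0, 0, -0.425, 0, 0, 0],
    [0.7, 0, 0, -0.425, 0, 0, 0],
    [0.7, 0, 0, -0.425, 0, 0, 0]
  ]
}}

```text
t: 30.18
eef_pos: [0.5321, 0.464, 0.2107]
orientation: [-1.553, -2.73, 0.003]
ft_force: [-0.7, -0.4, 0.4]
grip_width: 0.0659
gripper_force: 0.0
```

```bash
python3 - <<'E'
from h import *
np.set_printoptions(precision=3,suppress=True)
s=state();print(s["eef_pos"],s["t"]);
S,D=cam("scene"),cam("side");im={n:shot(n,f"z_{n}.png") for n in("scene","side","wrist")}
C=cam("wrist",s)
for n,c in(("scene",S),("side",D),("wrist",C)):
  for o in("nudger","stopper_1","housing_4","ptfe_tape"):print(n,o,[(onz(c,r["position"],0)[:2],round(r["p"],2)) for r in viewer.pinpoint(n,o)][:2])
hsv=cv2.cvtColor(im["wrist"],cv2.COLOR_RGB2HSV);m=cv2.inRange(hsv,(5,150,60),(20,255,255));m[300:]=0
n,l,st,c=cv2.connectedComponentsWithStats(m);print([(st[i],c[i]) for i in range(1,n) if st[i][4]>300],proj(C,(.532,.465,.092)))
r=platefit(im["scene"],S,(.62,.25));print(r)
# scene view changes between first and now
a=cv2.imread("pics/a.png");z=cv2.imread("pics/z_scene.png");d=cv2.absdiff(a,z).max(2)
for nm,p in(("stopper",(194,170)),("housing",(185,213)),("tape",(249,171)),("big",(225,145)),("small",(222,175))):
  x,y=p;print(nm,d[y-10:y+10,x-10:x+10].mean())
E
```

```text
[0.532 0.464 0.211] 30.175
scene nudger [(array([0.61 , 0.531]), 0.87), (array([0.547, 0.482]), 0.85)]
scene stopper_1 [(array([0.515, 0.561]), 0.51)]
scene housing_4 [(array([0.387, 0.452]), 0.72)]
scene ptfe_tape [(array([0.619, 0.443]), 0.48)]
side nudger [(array([0.534, 0.464]), 0.68), (array([0.625, 0.534]), 0.64)]
side stopper_1 [(array([0.518, 0.552]), 0.43)]
side housing_4 [(array([0.398, 0.456]), 0.87), (array([0.647, 0.201]), 0.48)]
side ptfe_tape [(array([0.628, 0.448]), 0.74)]
wrist nudger [(array([0.533, 0.466]), 0.72), (array([0.628, 0.539]), 0.72)]
wrist stopper_1 [(array([0.523, 0.559]), 0.81)]
wrist housing_4 [(array([0.388, 0.457]), 0.78)]
wrist ptfe_tape [(array([0.626, 0.451]), 0.77)]
[(array([ 371,  163,   70,   53, 1659], dtype=int32), array([403.055, 186.772])), (array([271, 182,  22,  33, 520], dtype=int32), array([281.392, 197.188]))] [280.723 203.193]
[]
stopper 5.38
housing 27.6675
tape 6.255
big 3.53
small 13.7375
```

```bash
python3 -c "
from cell import job_done
print(job_done())"
```

```text
the job is handed in; nothing more can be done
None
```

I slid the plate square against the far and right-hand fences (measured skew under 0.2°), stood the nudging tool back upright on the bench off the nest, left the casting, stopper and tape roll where they were, and handed the job in at about 30 s.

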